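Bolt the tool tray down past its spring safety catch

ROBOT

A 7-joint arm with a two-finger parallel gripper is mounted at the origin on a cart in front of the work surface, level with it; the furniture and walls round the work are solid. World frame = base frame: x ahead of the robot, y to its left, z up, the work surface at z = 0. Lengths are in m, angles in rad, forces in N, time in s.
With the tool pointing down it reaches from about 0.425 to 0.925 m from the base axis. Payload 6.8 kg.
Tool frame: the origin (TCP) lies on the mounting face of the last link; the fingertips stand 173 mm ahead of it and the grasp point (between the pads) lies 155 mm ahead of it; z points along the fingers, y is the line along which they close (so a half turn about z gives the same grasp; the last joint's range is limited). The gripper opens to 85 mm and grips with 20 to 120 N. Pads are 22 mm wide; open, the fingers measure 114 mm over their backs; the gripper's body (76 mm by 85 mm) begins 54 mm behind the grasp point. The pads swing forward as they close: fully open they stand 13 mm farther back than shut.
Start: joints at [-1.417, 0.477, 0.022, 1.555, -0.011, 1.109, -0.083], TCP at [0.175, 0.652, 0.405] pointing down, gripper open.
Joint ranges: [-2.96, 2.96], [-0.34, 2.1], [-1.41, 1.46], [0.24, 2.44], [-1.37, 4.51], [0.17, 1.92], [-2.96, 2.96]. Speed limits (rad/s): [2.39, 2.39, 3.14, 3.14, 3.14, 3.14, 3.14].

INTERFACE

Orientations are given as a rotation vector (axis times angle).
In Python, from bench import r gives the robot as it stands.
- The arm moves only by the tool carry_out, never from a script. Its argument "moves" is a list of rows, each a list of 5 numbers: the shift along the tool's x, y, z in m, then the turn about the tool's z in rad, then the finger opening in m, from 0 to 0.0854. In form: [[dx, dy, dz, roll, claw], ...]. A call has exactly 8 rows; each row is the pose to reach, as a shift and turn from the pose commanded when the call began, along the tool's axes at that moment; what a row does not reach only later rows make up. A row lasts 1/10 s, in which the tool goes at most 50 mm and 8.59 degrees, less where a joint would pass 70% of its speed; a pose out of reach is approached as far as the arm can. A call with a gripper value outside its range is refused whole. The fingers move at their own pace and stop on an object; "force" is the grip in N (left out, the last holds). Time passes only in rows, so rows that repeat a pose let the fingers close, or fill a call up. It gives the time, the measured TCP pose, the force, the opening and the grip force at its end, in the units of the state.
- r.get_obs(): the state, without advancing time (a new reading comes with each control period).
- r.grab_frame(name): name is "side" or "top" or "wrist"; returns the picture (420x560x3 uint8, red, green, blue); there is no depth.
- r.calibration(name): a dict with "fx", "fy", "cx", "cy" (pixels), "k1" (the pictures are not rectified: a ray, as slopes to the right and down, at radius r is drawn at 1 + k1 r^2 times it, then the intrinsics apply), "rvec" (rotation vector, rad) and "tvec" (3), from world to camera coordinates, as OpenCV has them. Camera axes: x right, y down, z forward; pixel columns grow to the right and rows downward; lengths in m; the calibration is good to about 2 mm. A picture is of the moment at which its call begins: read the wrist's pose just before it. calibration takes no time and is no camera call; for the wrist camera it gives the pose at the moment of the call.
- r.hand_in(): hands the job in; it is judged then, once.
The state is a dict: "clock": time; "joints": joint angles; "qvel": joint speeds; "tau": joint torques, N m; "tcp_pos": TCP position; "orientation": TCP orientation; "contact_force": force on the tool from outside, world axes, zero at the start; "moment": the same for the moment, N m; "grip_width": finger opening in m; "gripper_force": force on a finger pad.
Only numpy, scipy, OpenCV 4.12 (cv2) and the standard library are available. Lean on these libraries where they do the work, as an engineer would, in place of code of your own. Each camera call takes 0.05 s, during which the arm holds its last target. There are 200 camera calls.

TASK

Lock the tool tray to the bench: with one fingertip press the yellow spring catch fully down and keep it down while the other fingertip pushes the black knob of the bolt all the way towards the tray, until the bolt is at its stop over the tray's rim. Only then let the catch go, so that it springs right up again, and move clear. Push with the fingers only, grasp and lift nothing, and leave the tools in the tray and the other things on the bench where they are.

Things in the scene. Friction and masses are not known exactly. Their poses are not given: they have to be found in the camera images.
- dock: tray lock fixed to the bench: grey base plate 118x160x6 (x, y, z), steel sliding bolt with a black knob, and beside it a long yellow spring catch pad. Origin on the bench top near the plate's centre; +y: the way the bolt slides to lock, towards the tray; +x: from the bolt (at x = -28) across to the catch pad (at x = +28); z up. But for knob and pad nothing of it is higher than 52 (mm)
- tray_rim (a point): middle of the near rim of the stainless tray, 24 above the bench. The tray is fixed, 314 long (dock y) and 214 wide (dock x), centred 157 beyond this point along dock +y; two grey clips 34 high at its far end (mm)
- knob_face (a point): centre of the upright flat rear (-y) face of the black knob block, the face to push: 26 wide (x), 46 high (z), the block 14 thick (y). This point is 66 above the bench; the knob's top is at 86, its foot (the bolt's top) at 40, the guide staples over the bolt end at 45.5. Moves with the bolt (mm)
- catch_top (a point): centre of the top of the yellow catch pad, 26 wide (dock x), 112 long (dock y); up it is 66 above the bench, fully pressed 54. 56 across (dock +x) from knob_face and, bolt drawn back, 7 further along dock +y. The pad is long enough for a fingertip to slide along it beside the knob for the bolt's whole travel. Moves with the catch (mm)
- bolt_nose (a point): front end of the steel bolt bar (16 wide, 12 high, centre 34 above the bench); drawn back it is about 18 short of the tray's rim, locked about 27 over it (mm)
- bolt (a joint): bolt slide in m: 0 drawn back (unlocked, as it starts), 0.045 at its stop over the tray's rim (locked). Friction about 2 N, no spring; stays where left. The catch blocks it at about 1.5 mm unless pressed more than about 6 mm
- catch (a joint): catch travel in m, straight down: 0 up, 0.012 fully pressed. Its spring pushes up with 2 N at the top, 5 N at the bottom. Let go with the bolt part way, it rises only to about 0.006, under the bolt's lug; with the bolt back or past 0.0415 it springs right up and locks the bolt there
- scraper: bench scraper with a blue handle, 64x154x20, loose in the tray (mm); origin at the centre of its underside; a bystander, not to be moved
- hook_1: stem hook with a wooden handle, 59x211x18, loose in the tray (mm); origin at the centre of its underside; a bystander, not to be moved
- brush: green brush, 18x150x26, loose in the tray (mm); origin at the centre of its underside; a bystander, not to be moved
- timer: white digital timer lying face up, 58x66x19, loose on the bench beside the lock (mm); origin at the centre of its underside; a bystander, not to be moved
- cap_5: blue bottle cap, 80x80x23, loose on the bench (mm); origin at the centre of its underside; a bystander, not to be moved
- blade_tin: red round tin, 66x66x80, loose on the bench (mm); origin at the centre of its underside; a bystander, not to be moved
- spray_bottle: white and blue spray bottle, 66x76x188, loose on the bench (mm); origin at the centre of its underside; a bystander, not to be moved

How it is judged:
By the outcome, as a careful person would: the job done as asked, in the order asked, and still so for the second after the job is handed in, with the robot touching nothing.
It also fails if it takes over 38 s, if anything falls off the work surface, if the arm or the gripper's body presses on something with over 40 N, if the wrist force passes 120 N, or if a joint passes its speed limit or range.

## Working session

There is one attempt and no reset: what is moved stays moved. The work goes in short steps, Python scripts to look and compute and a tool call to move; the robot and the scene stay as the last step left them, time stands still between calls to the robot, and variables do not carry over. Pictures are saved under pics/ and viewed, at most 10 in all, crops included, and the job is handed in when it is done.

Besides the shell and the picture viewer there is one more tool, called by a JSON object that holds its "name" and its "arguments", one argument or row to a line. carry_out: Moves the arm, as the interface text tells. Its arguments: {"type":"object","properties":{"moves":{"type":"array","items":{"type":"array","items":{"type":"number"}}},"force":{"type":"number"}},"required":["moves"]}

```bash
mkdir -p pics
cat > h.py <<'E'
import numpy as np, cv2
from bench import r
def ray(c,uv):
    p=np.array([(uv[0]-c['cx'])/c['fx'],(uv[1]-c['cy'])/c['fy']]);s=p.copy()
    for _ in range(20): s=p/(1+c['k1']*(s@s))
    R=cv2.Rodrigues(np.array(c['rvec'],float))[0];t=np.array(c['tvec'],float).ravel()
    return -R.T@t, R.T@np.array([s[0],s[1],1])
def onz(c,uv,z):
    o,d=ray(c,uv); return o+d*(z-o[2])/d[2]
def proj(c,P):
    R=cv2.Rodrigues(np.array(c['rvec'],float))[0];q=R@np.array(P)+np.array(c['tvec'],float).ravel()
    s=q[:2]/q[2]; s=s*(1+c['k1']*(s@s)); return s*[c['fx'],c['fy']]+[c['cx'],c['cy']]
E
python3 - <<'E'
from h import *
o=r.get_obs();print(o)
ims=[r.grab_frame(n) for n in('top','side')]
for n,i in zip(('top','side'),ims):
    cv2.imwrite(f'pics/{n}0.png',i[:,:,::-1]); 
    c=r.calibration(n);print(n,c,ray(c,(280,210)))
    h=cv2.cvtColor(i,cv2.COLOR_RGB2HSV);m=cv2.inRange(h,(20,120,100),(35,255,255))
    nn,l,s,ce=cv2.connectedComponentsWithStats(m)
    for k in range(1,nn):
        if s[k,4]>60:
            pts=np.argwhere(l==k)[:,::-1].astype(np.float32);print(s[k],ce[k],cv2.minAreaRect(pts), onz(c,ce[k],.066))
E
```

```text
{'clock': 0.0, 'joints': array([-1.41712262,  0.4778559 ,  0.02235328,  1.55645209, -0.01147541,
        1.10929269, -0.08311994]), 'qvel': array([-1.11824696e-04,  6.98499734e-04, -2.77101860e-05,  8.59568103e-04,
       -5.06112435e-04, -1.59235358e-04, -1.01430876e-03]), 'tau': array([ 8.13837451e-04, -5.96456552e+01,  1.60863899e+00, -2.81192833e+01,
        1.25674755e-02,  9.46954242e-03, -6.10710330e-06]), 'tcp_pos': array([0.17461794, 0.65174477, 0.403688  ]), 'orientation': array([-4.10009141e-01, -3.11464463e+00,  2.95005388e-03]), 'contact_force': array([-0.40613561,  0.12266809,  0.07871197]), 'moment': array([ 0.04496044, -0.0351474 , -0.00620634]), 'gripper_force': 0.0, 'grip_width': 0.08533576521283527}
top {'fx': 471.92286145170726, 'fy': 471.92286145170726, 'cx': 284.3908493159796, 'cy': 215.2690970938477, 'k1': -0.09229230448951199, 'rvec': array([ 2.17579673, -2.20785737,  0.05409089]), 'tvec': array([0.05404318, 0.58121781, 1.15791659])} (array([0.51868224, 0.04065881, 1.18777996]), array([ 0.06518375,  0.01329421, -0.99789056]))
[286 241  48  14 518] [309.40733591 247.26061776] ((309.4382019042969, 247.19705200195312), (11.044294357299805, 47.01495361328125), 85.60128784179688) [ 0.50234622 -0.01292564  0.066     ]
side {'fx': 482.8250537545283, 'fy': 482.8250537545283, 'cx': 275.71241776847467, 'cy': 206.0604269068711, 'k1': -0.005786328121909096, 'rvec': array([ 2.14235511, -0.67304328,  0.33947125]), 'tvec': array([-0.47870435,  0.27684897,  0.97836726])} (array([ 0.03905471, -0.77076885,  0.81694296]), array([ 0.4629244 ,  0.63927511, -0.61414475]))
[235 219  34  28 341] [251.5601173  232.30498534] ((251.36866760253906, 232.14886474609375), (37.977081298828125, 9.615567207336426), 41.423667907714844) [ 0.49890162 -0.02116047  0.066     ]
```

View pics/top0.png

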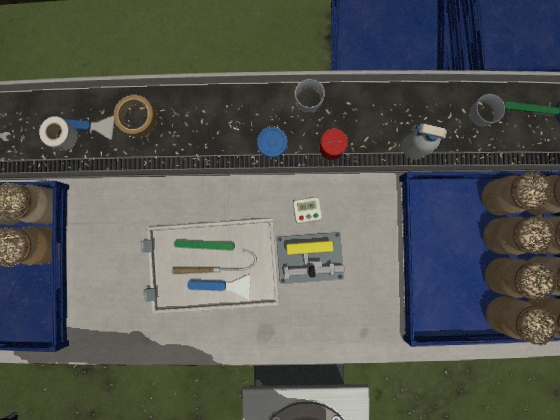

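View pics/side0.png

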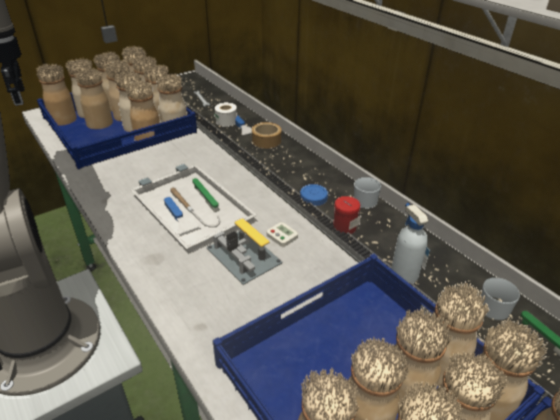

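The top view shows the tray on the left at (215,265), the yellow pad at (309,247), and the black knob at about (311,270). Dock axes are therefore roughly world axes, with +y to the left in the image and +x up. The side view confirms this, with the pad at (252,232) and the knob at (232,241).

Run:
```python
from h import *
c=r.calibration('top');i=cv2.imread('pics/top0.png');h=cv2.cvtColor(i,cv2.COLOR_BGR2HSV)
m=cv2.inRange(h,(20,120,100),(35,255,255))
b=cv2.boxPoints(cv2.minAreaRect(np.argwhere(m[235:260,280:340])[:,::-1].astype(np.float32)+np.float32([280,235])))
P=np.array([onz(c,p,.066) for p in b]);print(b,P.round(4))
# long axis
e=[P[1]-P[0],P[2]-P[1]];L=max(e,key=np.linalg.norm);L=L/np.linalg.norm(L);L*=np.sign(L[1])
print('L',[np.linalg.norm(v) for v in e],L,'yaw of +y',np.degrees(np.arctan2(-L[0],L[1])))
# dark blob
m=cv2.inRange(h,(0,0,0),(180,255,45))[255:290,280:350]
nn,l,s,ce=cv2.connectedComponentsWithStats(m)
for k in range(1,nn):
    if s[k,4]>15: print(s[k],ce[k]+[280,255],onz(c,ce[k]+[280,255],.086))
X=np.array([L[1],-L[0],0]);C=P.mean(0);kf=C-.056*X-.007*L;kf[2]=.066;print('C',C,'knobface',kf)
cv2.imwrite('pics/topc.png',cv2.resize(i[225:295,255:355],None,fx=8,fy=8,interpolation=cv2.INTER_CUBIC))
cs=r.calibration('side');print(proj(cs,C),proj(cs,kf))
```

```text
[[285.57645 243.49413]
 [332.4529  239.88823]
 [333.29996 250.89998]
 [286.4235  254.50587]] [[ 0.5121  0.0435  0.066 ]
 [ 0.519  -0.068   0.066 ]
 [ 0.4928 -0.0695  0.066 ]
 [ 0.486   0.0419  0.066 ]]
L [np.float64(0.11168317804795966), np.float64(0.02618546022533889)] [-0.06160429  0.99810065 -0.        ] yaw of +y 3.5319022518050573
[29 11  6 11 57] [311.28070175 271.1754386 ] [ 0.4470034  -0.01541585  0.086     ]
C [ 0.50248476 -0.01303743  0.066     ] knobface [ 0.44702236 -0.02347397  0.066     ]
[250.98454169 229.94335424] [233.4059862  241.05712473]
```

View pics/topc.png

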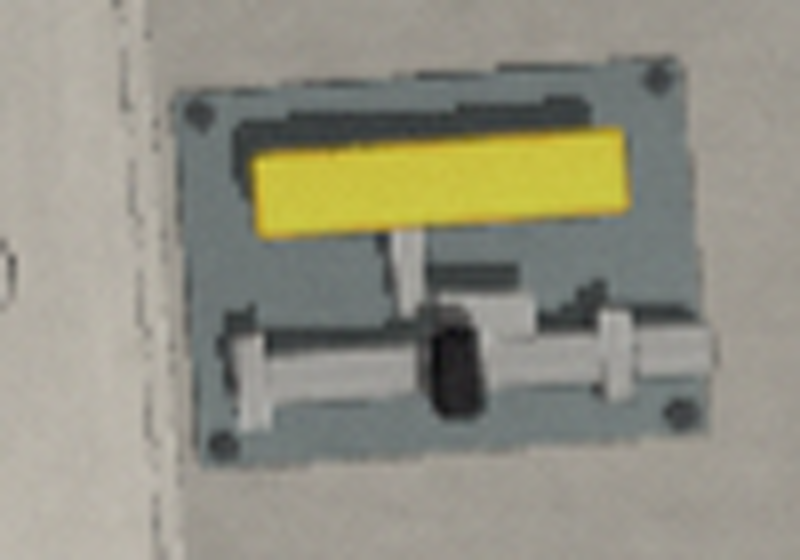

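```bash
cat >> h.py <<'E'
from scipy.spatial.transform import Rotation as Ro
YAW=np.radians(3.53);X=np.array([np.cos(YAW),np.sin(YAW),0]);Y=np.array([-X[1],X[0],0])
def rel(p):
    o=r.get_obs();R=Ro.from_rotvec(o['orientation']).as_matrix()
    x,y=R[:,1]@X,R[:,1]@Y   # tool y -> dock X
    return (R.T@(np.array(p)-o['tcp_pos'])).round(4), 'roll',round(float(np.arctan2(y,x)),4),'tool x in dock',(R[:,0]@X).round(3),(R[:,0]@Y).round(3),'z',R[:,2].round(4)
E
python3 - <<'E'
from h import *
print(rel((.45,.45,.42)),r.calibration('wrist'))
print(rel((.475,-.05,.42)))
E
```

```text
(array([-0.3182, -0.1237, -0.0159]), 'roll', 1.2475, 'tool x in dock', np.float64(-0.948), np.float64(0.318), 'z', array([-3.0e-04, -1.6e-03, -1.0e+00])) {'fx': 373.76887869731615, 'fy': 373.76887869731615, 'cx': 280.68632139561913, 'cy': 210.7200807466041, 'k1': -0.09050670501152165, 'rvec': array([-2.3131511 , -1.77479921, -0.23880983]), 'tvec': array([-0.67383187, -0.0354586 ,  0.37895464])}
(array([-0.4718, -0.6002, -0.0151]), 'roll', 1.2475, 'tool x in dock', np.float64(-0.948), np.float64(0.318), 'z', array([-3.0e-04, -1.6e-03, -1.0e+00]))
```

{"name": "carry_out", "arguments": {
  "moves": [
    [-0.318,-0.124,-0.016,0.6,0.085],
    [-0.318,-0.124,-0.016,0.6,0.085],
    [-0.318,-0.124,-0.016,0.6,0.085],
    [-0.318,-0.124,-0.016,0.6,0.042],
    [-0.318,-0.124,-0.016,0.6,0.042],
    [-0.318,-0.124,-0.016,0.6,0.042],
    [-0.318,-0.124,-0.016,0.6,0.042],
    [-0.318,-0.124,-0.016,0.6,0.042]
  ]
}}

```text
clock: 0.9
tcp_pos: [0.4558, 0.4439, 0.421]
orientation: [1.326, 2.843, -0.002]
contact_force: [0.0, -0.5, 0.6]
grip_width: 0.042
gripper_force: 0.0
```

```bash
python3 -c "
from h import *
print(rel((.475,-.05,.42)),r.get_obs()['joints'],r.get_obs()['grip_width'])"
```

```text
(array([-0.3908, -0.3026,  0.0025]), 'roll', 0.6361, 'tool x in dock', np.float64(-0.594), np.float64(0.804), 'z', array([ 0.0036, -0.0028, -1.    ])) [-1.05366539  0.40386908  0.24617067  1.64940194 -0.10254573  1.10104624
 -0.08234848] 0.04204304624895602
```

{"name": "carry_out", "arguments": {
  "moves": [
    [-0.39,-0.303,0.0,0.642,0.042],
    [-0.39,-0.303,0.0,0.642,0.042],
    [-0.39,-0.303,0.0,0.642,0.042],
    [-0.39,-0.303,0.0,0.642,0.042],
    [-0.39,-0.303,0.0,0.642,0.042],
    [-0.39,-0.303,0.0,0.642,0.042],
    [-0.39,-0.303,0.0,0.642,0.042],
    [-0.39,-0.303,0.0,0.642,0.042]
  ]
}}

```text
clock: 1.7
tcp_pos: [0.4686, 0.0489, 0.4206]
orientation: [-2.145, -2.295, -0.001]
contact_force: [1.5, -0.6, 0.3]
grip_width: 0.0418
gripper_force: 0.0
```

```bash
python3 -c "
from h import *
print(rel((.475,-.05,.3)),r.get_obs()['joints'],r.get_obs()['grip_width'])"
```

```text
(array([-0.0991, -0.0003,  0.1206]), 'roll', 0.0062, 'tool x in dock', np.float64(-0.006), np.float64(1.0), 'z', array([-1.e-04,  5.e-04, -1.e+00])) [-0.73938579  0.11843195  0.55398131  2.03560538 -0.07426239  1.00634148
 -0.08094509] 0.04182926732474704
```

{"name": "carry_out", "arguments": {
  "moves": [
    [-0.095,0.001,0.05,0.006,0.042],
    [-0.095,0.001,0.1,0.006,0.042],
    [-0.095,0.001,0.12,0.006,0.042],
    [-0.095,0.001,0.12,0.006,0.042],
    [-0.095,0.001,0.12,0.006,0.042],
    [-0.095,0.001,0.12,0.006,0.042],
    [-0.095,0.001,0.12,0.006,0.042],
    [-0.095,0.001,0.12,0.006,0.042]
  ]
}}

```text
clock: 2.5
tcp_pos: [0.4772, -0.0434, 0.3021]
orientation: [2.15, 2.289, 0.004]
contact_force: [0.2, -1.2, -0.3]
grip_width: 0.042
gripper_force: 0.0
```

Run:
```python
from h import *
print(rel((.4766,-.0467,.3)),r.get_obs()['joints'])
c=r.calibration('wrist');i=r.grab_frame('wrist');cv2.imwrite('pics/w1.png',i[:,:,::-1])
for P in [(.5025,-.013,.066),(.447,-.0235,.066),(.447,-.0235,.086)]: print(proj(c,P))
```

```text
(array([-0.0033, -0.0008,  0.0021]), 'roll', 0.0012, 'tool x in dock', np.float64(-0.001), np.float64(1.0), 'z', array([ 0.0029,  0.0011, -1.    ])) [-0.51156942  0.32964983  0.5677719   2.13946234 -0.2641673   0.73592989
  0.29153593]
[326.99677585 179.45461   ]
[227.04006694 191.82217287]
[221.77404031 200.34754048]
```

View pics/w1.png

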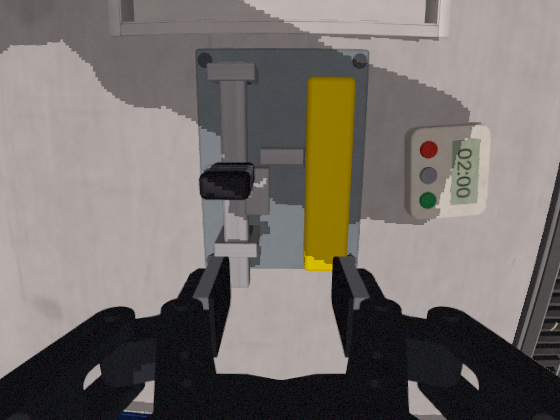

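The wrist view shows the pad centred near (329,175) and the knob's rear face near (226,198), both within 2 mm of prediction. The fingertips straddle the pad and bolt lines as intended, so I'm going down.

{"name": "carry_out", "arguments": {
  "moves": [
    [-0.003,-0.001,0.02,0,0.042],
    [-0.003,-0.001,0.04,0,0.042],
    [-0.003,-0.001,0.055,0,0.042],
    [-0.003,-0.001,0.06,0,0.042],
    [-0.003,-0.001,0.065,0,0.042],
    [-0.003,-0.001,0.067,0,0.042],
    [-0.003,-0.001,0.067,0,0.042],
    [-0.003,-0.001,0.067,0,0.042]
  ]
}}

```text
clock: 3.35
tcp_pos: [0.4759, -0.0472, 0.2342]
orientation: [2.152, 2.288, 0.001]
contact_force: [-1.3, 1.9, 2.6]
grip_width: 0.0421
gripper_force: 1.1
```

{"name": "carry_out", "arguments": {
  "moves": [
    [0,0,0.002,0,0.042],
    [0,0,0.004,0,0.042],
    [0,0,0.006,0,0.042],
    [0,0,0.006,0,0.042],
    [0,0,0.006,0,0.042],
    [0,0,0.006,0,0.042],
    [0,0,0.006,0,0.042],
    [0,0,0.006,0,0.042]
  ]
}}

```text
clock: 4.15
tcp_pos: [0.4759, -0.0473, 0.2278]
orientation: [2.152, 2.288, 0.001]
contact_force: [-0.8, 2.7, 3.9]
grip_width: 0.0421
gripper_force: 1.9
```

Run:
```python
from h import *
o=r.get_obs();print(o['tcp_pos'],o['contact_force'],o['moment'])
c=r.calibration('side');i=r.grab_frame('side');cv2.imwrite('pics/s1.png',cv2.resize(i[170:290,180:330],None,fx=5,fy=5,interpolation=cv2.INTER_CUBIC)[:,:,::-1])
```

```text
[ 0.4758605  -0.04726835  0.22779598] [-0.76400047  2.73064722  3.85160991] [ 0.55133206 -0.14016086  0.00994359]
```

View pics/s1.png

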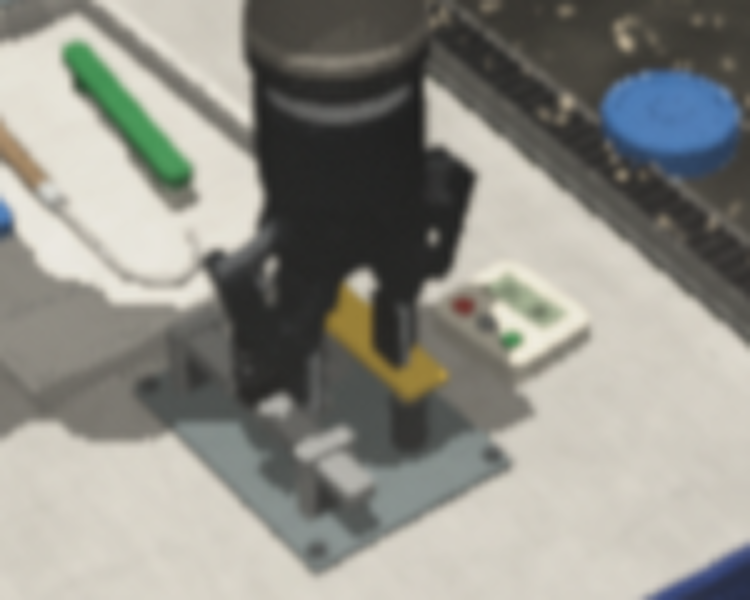

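The side view shows the right finger pressing the pad near (400,355) in the crop and the left finger behind the knob, above the bolt. The force is in the spring range, so I keep pressing to the stop.

{"name": "carry_out", "arguments": {
  "moves": [
    [0,0,0.002,0,0.042],
    [0,0,0.003,0,0.042],
    [0,0,0.004,0,0.042],
    [0,0,0.005,0,0.042],
    [0,0,0.006,0,0.042],
    [0,0,0.006,0,0.042],
    [0,0,0.006,0,0.042],
    [0,0,0.006,0,0.042]
  ]
}}

```text
clock: 5.0
tcp_pos: [0.4765, -0.048, 0.2243]
orientation: [2.154, 2.287, 0.006]
contact_force: [-11.1, 3.0, 42.2]
grip_width: 0.0422
gripper_force: 21.6
```

{"name": "carry_out", "arguments": {
  "moves": [
    [0,0,-0.002,0,0.042],
    [0,0,-0.002,0,0.042],
    [0,0,-0.002,0,0.042],
    [0,0,-0.002,0,0.042],
    [0,0,-0.002,0,0.042],
    [0,0,-0.002,0,0.042],
    [0,0,-0.002,0,0.042],
    [0,0,-0.002,0,0.042]
  ]
}}

```text
clock: 5.8
tcp_pos: [0.4762, -0.0476, 0.225]
orientation: [2.153, 2.287, 0.003]
contact_force: [-5.3, 3.7, 24.0]
grip_width: 0.0419
gripper_force: 11.8
```

{"name": "carry_out", "arguments": {
  "moves": [
    [0.0,0,-0.001,0,0.042],
    [0.004,0,-0.001,0,0.042],
    [0.008,0,-0.001,0,0.042],
    [0.012,0,-0.001,0,0.042],
    [0.015,0,-0.001,0,0.042],
    [0.018,0,-0.001,0,0.042],
    [0.021,0,-0.001,0,0.042],
    [0.024,0,-0.001,0,0.042]
  ]
}}

```text
clock: 6.6
tcp_pos: [0.475, -0.0269, 0.2255]
orientation: [2.154, 2.279, -0.0]
contact_force: [0.0, -8.3, 10.4]
grip_width: 0.0421
gripper_force: 5.9
```

{"name": "carry_out", "arguments": {
  "moves": [
    [0.003,0,0.0003,0,0.042],
    [0.006,0,0.0005,0,0.042],
    [0.009,0,0.0005,0,0.042],
    [0.012,0,0.0005,0,0.042],
    [0.015,0,0.0005,0,0.042],
    [0.018,0,0.0005,0,0.042],
    [0.021,0,0.0005,0,0.042],
    [0.024,0,0.0005,0,0.042]
  ]
}}

```text
clock: 7.4
tcp_pos: [0.4738, -0.0039, 0.2253]
orientation: [2.155, 2.277, -0.0]
contact_force: [0.1, -12.8, 15.3]
grip_width: 0.042
gripper_force: 8.1
```

Run:
```python
from h import *
o=r.get_obs();print(o['tcp_pos'],o['contact_force'],o['moment'],rel(o['tcp_pos']), 'dock y', (o['tcp_pos']-[.4748,-.0183,0])@Y)
```

```text
[ 0.47379476 -0.00393459  0.22532072] [  0.08920079 -12.83072908  15.25606747] [-2.73097555 -0.25839688 -0.20704175] (array([0., 0., 0.]), 'roll', -0.0067, 'tool x in dock', np.float64(0.007), np.float64(1.0), 'z', array([ 0.005 , -0.0049, -1.    ])) dock y 0.014400044048919852
```

{"name": "carry_out", "arguments": {
  "moves": [
    [0.003,0,0,0,0.042],
    [0.006,0,0,0,0.042],
    [0.009,0,0,0,0.042],
    [0.011,0,0,0,0.042],
    [0.013,0,0,0,0.042],
    [0.015,0,0,0,0.042],
    [0.016,0,0,0,0.042],
    [0.017,0,0,0,0.042]
  ]
}}

```text
clock: 8.2
tcp_pos: [0.4728, 0.013, 0.2253]
orientation: [2.154, 2.277, -0.0]
contact_force: [-0.3, -15.8, 14.7]
grip_width: 0.0421
gripper_force: 8.7
```

{"name": "carry_out", "arguments": {
  "moves": [
    [0.001,0,0,0,0.042],
    [0.0015,0,0,0,0.042],
    [0.002,0,0,0,0.042],
    [0.0025,0,0,0,0.042],
    [0.003,0,0,0,0.042],
    [0.003,0,0,0,0.042],
    [0.003,0,0,0,0.042],
    [0.003,0,0,0,0.042]
  ]
}}

```text
clock: 9.0
tcp_pos: [0.4727, 0.0136, 0.2253]
orientation: [2.155, 2.273, -0.003]
contact_force: [1.3, -21.9, 13.8]
grip_width: 0.0421
gripper_force: 12.4
```

Run:
```python
from h import *
o=r.get_obs();print(o['contact_force'],o['moment'],rel(o['tcp_pos']), 'dock y', (o['tcp_pos']-[.4748,-.0183,0])@Y)
i=r.grab_frame('wrist');cv2.imwrite('pics/w2.png',i[:,:,::-1])
```

```text
[  1.28357829 -21.93344973  13.82684785] [-4.52776235 -0.40665318  0.14532012] (array([0., 0., 0.]), 'roll', -0.0082, 'tool x in dock', np.float64(0.008), np.float64(1.0), 'z', array([ 0.0058, -0.0079, -1.    ])) dock y 0.03192123245589837
```

View pics/w2.png

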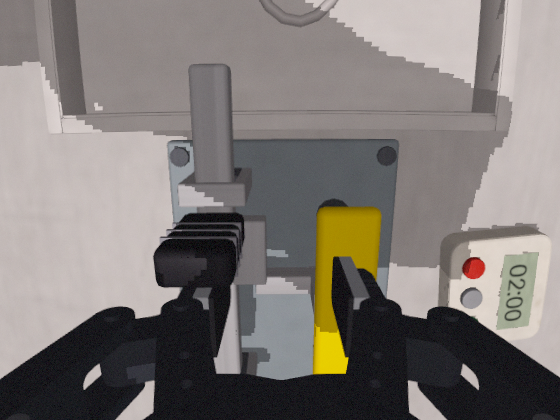

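The wrist view shows the bolt nose over the rim at (210,65–115). The knob is held by the left finger and the pad is still pressed. A 3 mm command moved it only 0.6 mm and the force rose, so the bolt is at its stop. I ease off and lift.

{"name": "carry_out", "arguments": {
  "moves": [
    [-0.002,0,0,0,0.042],
    [-0.004,0,0,0,0.042],
    [-0.005,0,0,0,0.042],
    [-0.005,0,-0.005,0,0.042],
    [-0.005,0,-0.012,0,0.042],
    [-0.005,0,-0.022,0,0.042],
    [-0.005,0,-0.04,0,0.042],
    [-0.005,0,-0.07,0,0.042]
  ]
}}

```text
clock: 9.85
tcp_pos: [0.4707, 0.0145, 0.2931]
orientation: [-2.153, -2.285, 0.008]
contact_force: [-0.2, 0.5, 0.4]
grip_width: 0.0421
gripper_force: 0.0
```

{"name": "carry_out", "arguments": {
  "moves": [
    [-0.03,0,-0.03,0,0.042],
    [-0.06,0,-0.06,0,0.042],
    [-0.09,0,-0.09,0,0.042],
    [-0.11,0,-0.12,0,0.042],
    [-0.11,0,-0.12,0,0.042],
    [-0.11,0,-0.12,0,0.042],
    [-0.11,0,-0.12,0,0.042],
    [-0.11,0,-0.12,0,0.042]
  ]
}}

```text
clock: 10.65
tcp_pos: [0.4782, -0.0933, 0.4128]
orientation: [-2.15, -2.288, 0.003]
contact_force: [0.6, 0.5, -0.3]
grip_width: 0.0418
gripper_force: 0.0
```

Run:
```python
from h import *
o=r.get_obs();print(o['tcp_pos'],o['contact_force'],o['clock'])
a=r.grab_frame('wrist');b=r.grab_frame('side');cs=r.calibration('side')
cv2.imwrite('pics/f.png',np.vstack([a[:300],cv2.resize(b[160:300,150:340],(560,300),interpolation=cv2.INTER_CUBIC)])[:,:,::-1])
cw=r.calibration('wrist')
for z in(.066,.060,.054): print('pad corner centre proj',z,[proj(cw,np.array([.5025,-.013,z])+s*.056*Y+t*.013*X).round(1) for s in(1,-1) for t in (-1,1)])
m=cv2.inRange(cv2.cvtColor(a,cv2.COLOR_RGB2HSV),(20,120,60),(35,255,255))
p=np.argwhere(m)[:,::-1].astype(np.float32);print(cv2.boxPoints(cv2.minAreaRect(p)))
f=np.array([.447,-.0235,.086])
for d in(0,.040,.045): print('knob top rear',proj(cw,f+d*Y),'nose',proj(cw,np.array([.447,-.0235,.04])+(d+.07)*Y))
```

```text
[ 0.47815731 -0.09328902  0.41279592] [ 0.6023178   0.49564278 -0.3001208 ] 10.65
pad corner centre proj 0.066 [array([301.1,  20.3]), array([334.1,  20.7]), array([299.6, 161.4]), array([330.2, 161.5])]
pad corner centre proj 0.06 [array([300.8,  22. ]), array([333.1,  22.3]), array([299.3, 160.5]), array([329.3, 160.5])]
pad corner centre proj 0.054 [array([300.4,  23.6]), array([332.1,  23.9]), array([299. , 159.5]), array([328.5, 159.6])]
[[-93.79129   232.05771  ]
 [300.16602   -27.377602 ]
 [395.71912   117.72159  ]
 [  1.7618103 377.1569   ]]
knob top rear [245.50498265 101.70410448] nose [249.04878688  18.71309082]
knob top rear [244.51354246  46.95348484] nose [248.46448223 -31.00104905]
knob top rear [244.39772424  39.94728247] nose [248.40103909 -37.2605701 ]
```

View pics/f.png

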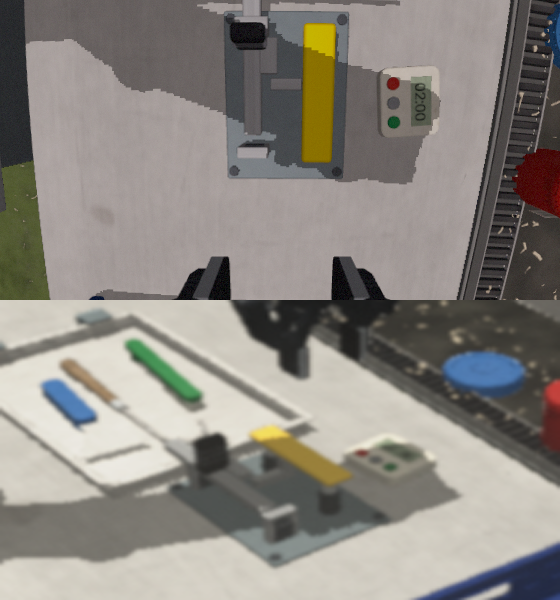

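The picture shows the bolt forward with its nose over the rim, and the pad apparently up. I'll check the pad height and bolt travel numerically against the first pictures.

Run:
```python
from h import *
b=r.grab_frame('side');cs=r.calibration('side');a=r.grab_frame('wrist');cw=r.calibration('wrist')
i0=cv2.imread('pics/side0.png')[:,:,::-1]
for im in(i0,b):
    h=cv2.cvtColor(np.ascontiguousarray(im),cv2.COLOR_RGB2HSV)
    m=cv2.inRange(h,(20,120,60),(35,255,255));m[:, :220]=0;m[:, 290:]=0;m[:200]=0;m[260:]=0
    p=np.argwhere(m)[:,::-1];print('pad',p.mean(0),p.min(0),p.max(0),len(p))
    d=cv2.inRange(h,(0,0,0),(180,255,45))[215:262,205:250];n,l,s,c=cv2.connectedComponentsWithStats(d)
    print('dark',[(s[k].tolist(),c[k].round(1)) for k in range(1,n) if s[k,4]>20])
C=np.array([.5025,-.013,0])
for z in(.066,.060,.054): print(z,proj(cs,C+[0,0,z]))
k=np.array([.447,-.0235,.07])+.007*Y
for d in(0,.04,.045):print(d,proj(cs,k+d*Y))
# wrist: nearest yellow and knob measures
h=cv2.cvtColor(a,cv2.COLOR_RGB2HSV);m=cv2.inRange(h,(20,120,60),(35,255,255))[:200,290:350]
p=np.argwhere(m)[:,::-1]+[290,0];print('wrist pad',p.min(0),p.max(0),np.mean(m.sum(1)/255))
g=cv2.cvtColor(a,cv2.COLOR_RGB2GRAY);print(g[15:60,248])
cp=[onz(cw,(319,y),.066) for y in (p[:,1].min(),p[:,1].max())]
for y in range(38,52,2): print(y,((onz(cw,(249,y),.086)-[.447,-.0235,0])@Y).round(4),end=' ')
print([((q-C)@Y).round(4) for q in cp])
```

```text
pad [251.5601173  232.30498534] [235 219] [268 246] 341
dark []
pad [251.53797468 232.1835443 ] [235 219] [268 245] 316
dark [([13, 9, 7, 6, 25], array([16. , 11.6]))]
0.066 [250.98145985 229.93273343]
0.06 [251.04588919 231.83451805]
0.054 [251.10992017 233.72441014]
0 [231.61927186 238.22140013]
0.04 [222.13988928 229.53978515]
0.045 [220.98352082 228.48069382]
wrist pad [300  23] [334 161] 21.95
[134 128 148 147 150 149 154  46  21  22  21  21  20  16  30  21  15  16
  14  25  20  17  18  20   7   0   4  19  35  41  35  42  29  18  58  91
  90  90  90  88  89  86  90  89  91]
38 0.0461 40 0.0447 42 0.0433 44 0.0419 46 0.0404 48 0.039 50 0.0376 [np.float64(0.0539), np.float64(-0.056)]
```

The pad sits within about 0.4 mm of its starting image position, so it is fully up. That is only possible with the bolt past 41.5 mm, and the knob's top rear edge reads about 44 mm of travel. Handing in.

```bash
python3 -c "
from bench import r
print(r.hand_in())"
```

```text
the job is handed in; nothing more can be done
None
```

The tray is locked and the job is handed in at about 11 s: the bolt was pushed to its stop over the rim with the catch held down, then the catch was let go and sprang fully up, and the arm is clear. Fingertip force on the catch briefly peaked at about 42 N at its stop.

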